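Stir the drying beads

TASK

Take the stirrer out of its dish by the handle and put its foot down close to the floor of the tub of drying beads, at the side where the tub's handle is; from there stir round the tub counter-clockwise (seen from above), about midway between centre and wall, for at least two full turns, ending at the handle side again, so that the beads are well shifted about. Then stand the stirrer back upright in its dish and let go. Keep every bead in the tub, and leave everything else on the bench where it is.

Things in the scene. Friction and masses are not known exactly. Their poses are not given: they have to be found in the camera images.
- tub: open round aluminium tub, fixed to the bench: outer diameter 154 mm at the rim, rim 70 mm above the bench, wall 5 mm (inner radius about 70 mm), flat inner floor 6 mm above the bench. One flat black handle, 24 mm wide, 10 mm thick, sticks out level near the rim to 129 mm from the tub's centre. Origin under the tub's centre, at bench height; its x axis points along the handle, z up, so y lies a quarter turn counter-clockwise from the handle seen from above
- dish: low round steel dish, fixed to the bench, 116 mm diameter, rim 12 mm high, flat inner floor of about 51 mm radius, 5 mm above the bench; the stirrer stands in it at the start. Origin under its centre
- stirrer: stirrer standing upright in the dish, 190 mm tall, about 200 g: a plain round steel foot 40 mm in diameter and 35 mm high, then a 10 mm steel rod, then a black handle of square section 24 x 24 mm from 110 to 190 mm above the foot's underside. Origin at the middle of the foot's underside; z up the rod; the handle's flat sides face its x and y axes. It stands on its own on a level floor
- stirrer_foot (a point): the middle of the underside of the stirrer's foot (the stirrer's origin)
- bead0_center (a point): centre of loose white ceramic bead 0: a slick glazed ball of 24 mm diameter, 20 g, on the tub's floor. All the beads start on the half of the tub away from the handle, so the floor next to the handle is free
- bead1_center (a point): centre of loose white ceramic bead 1: a slick glazed ball of 24 mm diameter, 20 g, on the tub's floor. All the beads start on the half of the tub away from the handle, so the floor next to the handle is free
- bead2_center (a point): centre of loose white ceramic bead 2: a slick glazed ball of 24 mm diameter, 20 g, on the tub's floor. All the beads start on the half of the tub away from the handle, so the floor next to the handle is free
- bead3_center (a point): centre of loose white ceramic bead 3: a slick glazed ball of 24 mm diameter, 20 g, on the tub's floor. All the beads start on the half of the tub away from the handle, so the floor next to the handle is free
- bead4_center (a point): centre of loose white ceramic bead 4: a slick glazed ball of 24 mm diameter, 20 g, on the tub's floor. All the beads start on the half of the tub away from the handle, so the floor next to the handle is free
- bead5_center (a point): centre of loose white ceramic bead 5: a slick glazed ball of 24 mm diameter, 20 g, on the tub's floor. All the beads start on the half of the tub away from the handle, so the floor next to the handle is free
- bead6_center (a point): centre of loose white ceramic bead 6: a slick glazed ball of 24 mm diameter, 20 g, on the tub's floor. All the beads start on the half of the tub away from the handle, so the floor next to the handle is free
- bottle: small closed bottle, 38 mm diameter, 85 mm tall, standing between the tub and the dish; origin under its centre (a bystander)
- screwdriver: screwdriver, about 170 mm long, lying between the tub and the dish, on the robot's side of the bottle; origin about its middle (a bystander)
- board: circuit board 120 x 160 mm, up to 30 mm high, lying at the back; origin under its centre (a bystander)
- meter: hand-held meter 160 x 80 x 38 mm, lying at the back; origin under its centre (a bystander)
- spool: spool 60 mm diameter, 52 mm high, at the back left; origin under its centre (a bystander)
- jar: closed jar 64 mm diameter, 75 mm tall, on the left; origin under its centre (a bystander)
Mind the look-alikes: they are no part of the job. Several things have the shape of the stirrer; the one meant has the colours described above.

How it is judged:
By the outcome, as a careful person would: the job done as asked, in the order asked, and still so for the second after the job is handed in, with the robot touching nothing.
It also fails if it takes over 64 s, if anything falls off the work surface, if the arm or the gripper's body presses on something with over 40 N, if the wrist force passes 120 N, or if a joint passes its speed limit or range.

ROBOT

A 6-joint arm with a two-finger parallel gripper is mounted at the origin on the work surface. World frame = base frame: x ahead of the robot, y to its left, z up, the work surface at z = 0. Lengths are in m, angles in rad, forces in N, time in s.
With the tool pointing down it reaches from about 0.35 to 0.925 m from the base axis. Payload 6.4 kg.
Tool frame: the origin (TCP) lies between the finger pads; the fingertips stand 11 mm ahead of it and the grasp point (between the pads) lies 8 mm behind it; z points along the fingers, x is the direction in which the jaws open and shut, and the axes are right-handed (so a half turn about z gives the same grasp; the last joint's range is limited). The gripper opens to 85 mm and grips with 20 to 120 N. Pads are 22 mm wide; open, the fingers measure 114 mm over their backs; the gripper's body (76 mm by 85 mm) begins 54 mm behind the grasp point. The pads swing forward as they close: fully open they stand 13 mm farther back than shut.
Start: joints at [-1.278, 0.245, 1.558, -0, 1.339, -0.174], TCP at [0.293, -0.58, 0.242] pointing down, gripper open.
Joint ranges: [-3.13, 3.13], [-1.02, 2.26], [0.13, 2.54], [-0.95, 4.09], [0.21, 2.88], [-2.74, 2.74]. Speed limits (rad/s): [2.57, 2.57, 3.14, 3.14, 3.14, 3.14].

INTERFACE

Orientations are given as [roll, pitch, yaw] about the fixed x, y, z axes, in that order (R = Rz(yaw) Ry(pitch) Rx(roll)).
In Python, from workcell import * gives the robot as it stands. The module is installed in compiled form; this text tells all that it offers.
- The arm moves only by the shell command python3 -m handwheel 'ROWS' [FORCE]. ROWS is a JSON object of lists of equal length, an entry for each row: "jaw": the opening, from -1 (shut) to 1 (fully open), so that 0 is half open; "offset": the shift along the tool's x, y, z in cm, a list of three; "yaw": the turn about the tool's z in rad. In form: {"jaw": [jaw, ...], "offset": [[dx, dy, dz], ...], "yaw": [yaw, ...]}. A call has 1 to 8 rows; each row shifts and turns the commanded pose from where the row before left it, along the tool's axes as they then stand; what a row does not reach is not made up. A row lasts 1/12 s, in which the tool goes at most 41.7 mm and 7.16 degrees, less where a joint would pass 70% of its speed; a pose out of reach is approached as far as the arm can. A call with a gripper value outside its range is refused whole. The fingers move at their own pace and stop on an object; FORCE is the grip in N (left out, the last holds). Time passes only in rows, so rows that do not move let the fingers close. It gives the time, the measured TCP pose, the force and the opening at its end, in the units of the state.
- observe(): the state, without advancing time (a new reading comes with each control period).
- camera(name): name is "scene" or "top" or "wrist"; returns a dict with "color" (420x560x3 uint8, blue, green, red), "intrinsics" (3x3 intrinsics, pixels), "k1" (the pictures are not rectified: a ray, as slopes to the right and down, at radius r is drawn at 1 + k1 r^2 times it, then the intrinsics apply), "origin" and "orientation" of the camera in the world. Camera axes: x right, y down, z forward; pixel columns grow to the right and rows downward; lengths in m; the calibration is good to about 2 mm. A picture is of the moment at which its call begins. There is no depth.
- hand_in(): hands the job in, once; it reports no verdict.
The state is a dict: "t": time; "qpos": joint angles; "qvel": joint speeds; "effort": joint torques, N m; "tcp_pos": TCP position; "orientation": TCP orientation; "force": force on the tool from outside, world axes, zero at the start; "wrist_torque": the same for the moment, N m; "grip_width": finger opening in m.
Only numpy, scipy, OpenCV 4.12 (cv2) and the standard library are available. Lean on these libraries where they do the work, as an engineer would, in place of code of your own. Each camera call takes 0.05 s, during which the arm holds its last target. There are 200 camera calls.

## Working session

There is one attempt and no reset: what is moved stays moved. The work goes in short steps, Python scripts to look and compute and a shell command to move; the robot and the scene stay as the last step left them, time stands still between calls to the robot, and variables do not carry over. Pictures are saved under pics/ and viewed, about 8 in all and at most 12, crops included, and the job is handed in when it is done.

```bash
mkdir -p pics; cat > h.py <<'E'
from workcell import *
import numpy as np, cv2
from scipy.spatial.transform import Rotation as R
def rot(o):
    o=np.array(o,float)
    return o if o.shape==(3,3) else R.from_euler('xyz',o).as_matrix()
def ray(c,u,v):
    K=np.array(c["intrinsics"]); x=np.array([(u-K[0,2])/K[0,0],(v-K[1,2])/K[1,1]]); s=x.copy()
    for _ in range(20): s=x/(1+c["k1"]*(s@s))
    d=rot(c["orientation"])@np.array([s[0],s[1],1]); return np.array(c["origin"]),d
def at(c,u,v,z):
    o,d=ray(c,u,v); return o+d*(z-o[2])/d[2]
def proj(c,p):
    K=np.array(c["intrinsics"]); q=rot(c["orientation"]).T@(np.array(p)-np.array(c["origin"])); s=q[:2]/q[2]; s=s*(1+c["k1"]*(s@s))
    return K[0,0]*s[0]+K[0,2],K[1,1]*s[1]+K[1,2]
E
python3 - <<'E'
from h import *
import pickle
print(observe())
for n in ("scene","top"):
    c=camera(n); cv2.imwrite(f"pics/{n}0.png",c["color"]); pickle.dump(c,open(f"{n}0.pkl","wb"))
    print(n,c["origin"],c["orientation"],c["intrinsics"],c["k1"])
E
```

```text
{'t': 0.0, 'qpos': array([-1.27806720e+00,  2.45783139e-01,  1.55903856e+00, -2.58493035e-05,
        1.33867849e+00, -1.74105721e-01]), 'qvel': array([-3.49917114e-04,  8.59020187e-04, -3.32195384e-04, -1.09294542e-03,
        7.53282049e-05, -2.33726633e-03]), 'effort': array([ 1.74479396e-04, -4.29504347e+01, -3.26133478e+01, -1.34059646e-04,
        5.24565650e-03,  9.12421882e-06]), 'tcp_pos': array([ 0.29237798, -0.57992322,  0.24118688]), 'orientation': array([-3.14128698e+00,  1.88305210e-03, -1.10395522e+00]), 'force': array([-0.12024091, -0.81678707,  0.16091415]), 'wrist_torque': array([ 0.03430215,  0.01734357, -0.00051537]), 'grip_width': 0.085333339523156}
scene [1.19276389 0.27008958 0.82971254] [-2.48927889 -0.01693355  1.88929529] [[470.22630451   0.         284.852165  ]
 [  0.         470.22630451 203.3061854 ]
 [  0.           0.           1.        ]] 0.057139344650796134
top [0.51518461 0.08062272 0.99860234] [-3.04938212  0.02737287 -1.58681498] [[449.03042688   0.         279.79982518]
 [  0.         449.03042688 205.57777412]
 [  0.           0.           1.        ]] 0.023052809492006884
```

View pics/scene0.png

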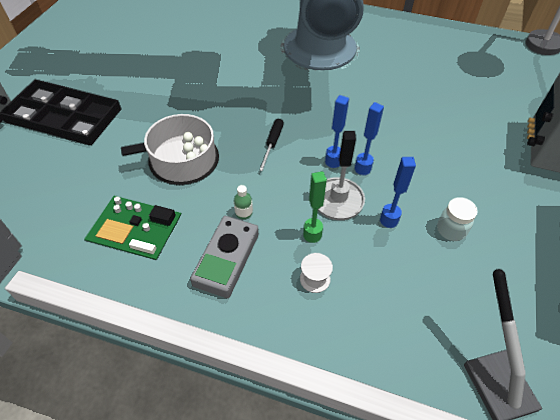

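View pics/top0.png

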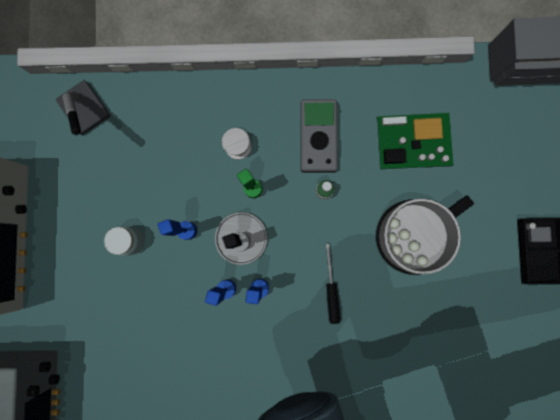

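The scene view shows the black-handled stirrer in the steel dish, ringed by blue and green look-alikes. In the top view the dish is at about (242,238), the stirrer's handle top at (233,241), the tub's rim at (420,236), and its handle points up-right to (470,202). I'll enlarge the parts that matter.

```bash
python3 - <<'E'
from h import *
import pickle
c=pickle.load(open("top0.pkl","rb")); im=c["color"]
a=cv2.resize(im[160:320,140:300],None,fx=2.5*1,fy=2.5,interpolation=cv2.INTER_CUBIC)
b=cv2.resize(im[180:340-50+0,370:480],(400,400),interpolation=cv2.INTER_CUBIC) if 0 else cv2.resize(im[165:325,350:510],None,fx=2.5,fy=2.5,interpolation=cv2.INTER_CUBIC)
o=np.hstack([a,b]); o=np.clip(o.astype(float)*1.5,0,255).astype(np.uint8)
cv2.imwrite("pics/z0.png",o)
for n,u,v,z in [("dish",242,238,.012),("tub rim",420,236,.07),("tubhandle",470,202,.065),("st top",233,241,.195),("foot",242,238,.03),("bottle",326,187,.08),("jar",120,240,.075),("blue1top",168,228,.19),("blue2",215,298,.19),("blue3",257,290,.19),("greentop",246,178,.19),
 ("sdtip",329,245,.01),("sdend",334,320,.02)]:
    print(n,at(c,u,v,z).round(3))
E
```

```text
dish [0.537 0.19  0.012]
tub rim [ 0.534 -0.181  0.07 ]
tubhandle [ 0.602 -0.287  0.065]
st top [0.528 0.186 0.195]
foot [0.536 0.188 0.03 ]
bottle [0.637 0.009 0.08 ]
jar [0.536 0.436 0.075]
blue1top [0.553 0.305 0.19 ]
blue2 [0.427 0.22  0.19 ]
blue3 [0.44  0.145 0.19 ]
greentop [0.642 0.162 0.19 ]
sdtip [0.519 0.    0.01 ]
sdend [ 0.359 -0.006  0.02 ]
```

View pics/z0.png

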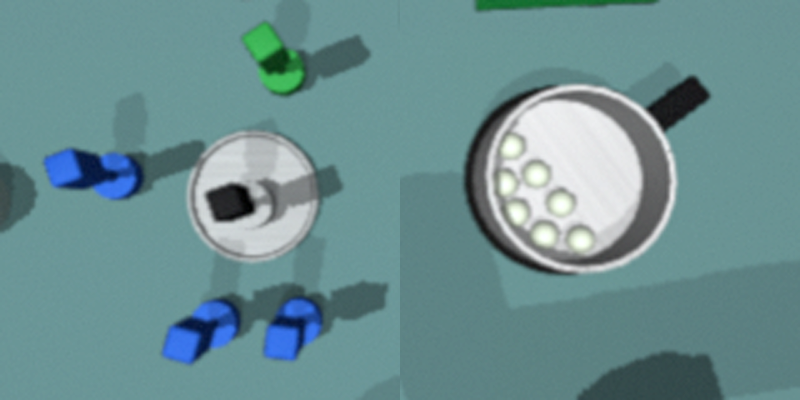

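Tub rim centre is about px (422.4,236.2), with the handle tip at (471,200). Dish centre is about (241.4,238.4). The seven beads lie on the side away from the handle. Next I'll fit the stirrer's pose from its black handle in both views.

```bash
cat > fit.py <<'E'
from h import *
from scipy.optimize import minimize
def hull(c,p,z0):
    x,y,yaw=p; pts=[]
    for s in (-12,12):
        for t in (-12,12):
            for z in (110,190):
                q=R.from_euler('z',yaw).apply([s,t,z])/1e3; pts.append(proj(c,q+[x,y,z0]))
    return cv2.convexHull(np.array(pts,np.float32))
def cost(p,views,z0):
    J=0
    for c,m in views:
        h=hull(c,p,z0); f=np.zeros(m.shape,np.uint8); cv2.fillConvexPoly(f,np.round(h*16).astype(np.int32),255,cv2.LINE_AA,4); f=f/255.
        J+=np.abs(f-m).sum()/m.sum()
    return J
def mask(c,box,th):
    g=c["color"].max(2); m=np.zeros(g.shape); u0,v0,u1,v1=box; m[v0:v1,u0:u1]=g[v0:v1,u0:u1]<th; return m
def fit(views,z0,p0):
    return min((minimize(cost,[*p0,y],(views,z0),method="Nelder-Mead",options=dict(initial_simplex=np.array([[*p0,y],[p0[0]+.01,p0[1],y],[p0[0],p0[1]+.01,y],[*p0,y+.3]]))) for y in np.arange(-.75,.75,.25)),key=lambda r:r.fun)
E
python3 - <<'E'
from fit import *; import pickle
T=pickle.load(open("top0.pkl","rb"));S=pickle.load(open("scene0.pkl","rb"))
vt=(T,mask(T,(215,225,250,255),45)); vs=(S,mask(S,(335,125,362,172),50))
print(vt[1].sum(),vs[1].sum())
for v in ([vt],[vs],[vt,vs]):
    r=fit(v,.005,(.537,.188)); print(r.x.round(4),round(r.fun,3))
print("dish",at(T,241.4,238.4,.012),"tub",at(T,422.4,236.2,.07))
m=mask(T,(440,190,485,225),45); v,u=np.nonzero(m); P=np.array([at(T,a,b,.065)[:2] for a,b in zip(u,v)])
mu=P.mean(0); w=np.linalg.eigh(np.cov(P.T))[1][:,1]; ct=at(T,422.4,236.2,.07)[:2]
print(len(u),mu,np.arctan2(*w[::-1]),"from centre",np.arctan2(*(mu-ct)[::-1]),np.ptp((P-ct)@w),((P-ct)@w).min(),((P-ct)@w).max())
# scene view of tub rim prediction: check against scene dark handle
m=mask(S,(110,135,150,165),50); v,u=np.nonzero(m);P=np.array([at(S,a,b,.065)[:2] for a,b in zip(u,v)]);mu=P.mean(0); w=np.linalg.eigh(np.cov(P.T))[1][:,1]
print("scene handle",len(u),mu,np.arctan2(*w[::-1]),[proj(S,[*ct,.07])])
E
```

```text
195.0 437.0
[ 0.5283  0.1912 -0.0136] 0.477
[0.5305 0.1931 0.1254] 0.22
[0.5276 0.1927 0.0964] 0.734
dish [0.53602834 0.19171431 0.012     ] tub [ 0.53329205 -0.18557066  0.07      ]
255 [ 0.59512328 -0.26834832] 2.174295228857292 from centre -0.9292465066908259 0.046816077132925765 -0.12694360933063342 -0.08012753219770766
scene handle 206 [ 0.60108449 -0.26235618] 1.5876738286485592 [(np.float64(179.11010718243085), np.float64(135.92966573166768))]
```

The tub centre is about (0.533,-0.186) and its handle direction about -0.95 rad; the handle tip comes out at 127 mm against 129 given. The stirrer is at about (0.529,0.192) and its yaw is still uncertain. I'll go above it and look from close by.

```bash
python3 -m handwheel '{"jaw":[0.2,0.2,0.2,0.2,0.2,0.2,0.2,0.2],"offset":[[-1.5,-1.5,-1],[-2.43,-2.33,-1],[-2.43,-2.33,-1],[-2.43,-2.33,-1],[-2.43,-2.33,-1],[-2.43,-2.33,-1],[-2.43,-2.33,0],[-2.43,-2.33,0]],"yaw":[0,0,0,0,0,0,0,0]}' 100
python3 -m handwheel '{"jaw":[0.2,0.2,0.2,0.2,0.2,0.2,0.2,0.2],"offset":[[-2.43,-2.33,0],[-2.43,-2.33,0],[-2.43,-2.33,0],[-2.43,-2.33,0],[-2.43,-2.33,0],[-2.43,-2.33,0],[-2.43,-2.33,0],[-2.43,-2.33,0]],"yaw":[0.1,0.1,0.1,0.06,0,0,0,0]}'
```

```text
t: 0.77
tcp_pos: [0.3685, -0.3336, 0.3027]
orientation: [-3.141, -0.001, -1.104]
force: [0.5, -0.4, -0.3]
grip_width: 0.0513
t: 1.43
tcp_pos: [0.509, -0.1061, 0.3019]
orientation: [3.141, 0.0, -1.464]
force: [-0.6, -0.4, -0.1]
grip_width: 0.0511
```

```bash
python3 -m handwheel '{"jaw":[0.2,0.2,0.2,0.2,0.2,0.2,0.2,0.2],"offset":[[-3.3,-0.6,0],[-3.3,-0.6,0],[-3.3,-0.6,0],[-3.3,-0.6,0],[-3.3,-0.6,0],[-3.3,-0.6,0],[-3.0,-0.6,0],[0,0,0]],"yaw":[0,0,0,0,0,0,0,0]}'
python3 - <<'E'
from h import *; import pickle
s=observe(); print(s["tcp_pos"],s["orientation"])
c=camera("wrist"); pickle.dump(c,open("w1.pkl","wb")); cv2.imwrite("pics/w1.png",c["color"]); print(c["origin"],c["orientation"],c["intrinsics"][0,0])
for z in (.195,.115,.04): print(proj(c,[.529,.192,z]))
E
```

```text
t: 2.1
tcp_pos: [0.5254, 0.1277, 0.3018]
orientation: [3.141, 0.002, -1.459]
force: [-0.4, 0.6, 0.9]
grip_width: 0.0512
[0.52539383 0.12765933 0.30179998] [ 3.14091606e+00  1.69706517e-03 -1.45869810e+00]
[0.59795878 0.13490975 0.43391492] [ 2.85169625e+00  9.61092069e-04 -1.45760773e+00] 343.7348737086315
(np.float64(187.45931487184725), np.float64(198.26857806754916))
(np.float64(208.72180696770954), np.float64(176.89303778675162))
(np.float64(221.17814099199012), np.float64(164.38250268450534))
```

View pics/w1.png

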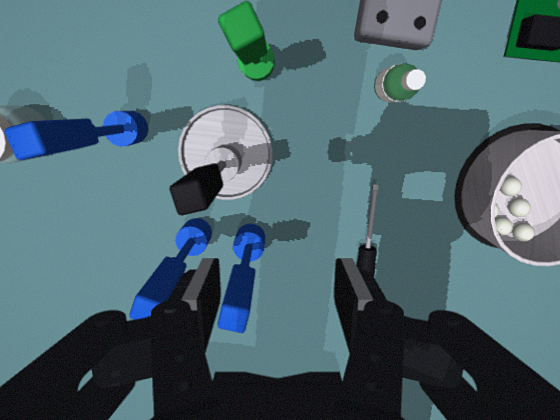

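The wrist view shows the black-handled stirrer with its handle at about (197,188) and its foot at (225,163) in the dish, which spans (178–272, 105–198). Blue handles stand nearer the robot. I'll fit its yaw in this view.

```bash
python3 - <<'E'
from fit import *; import pickle
c=pickle.load(open("w1.pkl","rb")); m=mask(c,(165,158,226,217),60)
print(m.sum()); 
r=fit([(c,m)],.005,(.529,.192)); print(r.x.round(4),round(r.fun,3))
S=pickle.load(open("scene0.pkl","rb")); vs=(S,mask(S,(335,125,362,172),60))
r=fit([(c,m),vs],.005,(.529,.192)); print(r.x.round(4),round(r.fun,3))
o=c["color"].copy(); 
b=np.dstack([m*255]*3).astype(np.uint8)
for z in (190,110):
    P=[proj(c,R.from_euler('z',r.x[2]).apply(np.array([s,t,z])/1e3)+[r.x[0],r.x[1],.005]) for s,t in ((-12,-12),(12,-12),(12,12),(-12,12))]
    cv2.polylines(o,[np.round(np.array(P)*16).astype(np.int32)],True,(0,0,255),1,cv2.LINE_AA,4)
z=np.hstack([o[95:225,140:280],b[95:225,140:280]]);cv2.imwrite("pics/w1z.png",cv2.resize(np.clip(z*1.6,0,255).astype(np.uint8),None,fx=2.8,fy=2.8,interpolation=cv2.INTER_CUBIC))
print(at(c,225,151.5,.012))
E
```

```text
1826.0
[0.5302 0.1919 0.6383] 0.163
[0.5295 0.1926 0.1296] 0.447
[0.54037751 0.19248934 0.012     ]
```

View pics/w1z.png

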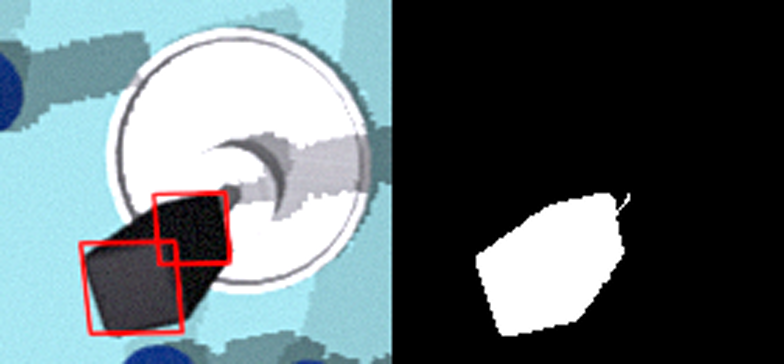

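```bash
python3 - <<'E'
from fit import *; import pickle
c=pickle.load(open("w1.pkl","rb")); g=cv2.GaussianBlur(c["color"],(3,3),0).mean(2)
sub=(slice(158,218),slice(160,226)); print(np.histogram(g[sub],bins=range(0,70,6)))
m=np.zeros(g.shape,np.uint8); m[sub]=((g[sub]>20)&(g[sub]<60)).astype(np.uint8); m=cv2.morphologyEx(m,cv2.MORPH_OPEN,np.ones((5,5)))
n,l,st,ce=cv2.connectedComponentsWithStats(m); k=1+st[1:,4].argmax(); v,u=np.nonzero(l==k)
P=np.array([at(c,a,b,.195)[:2] for a,b in zip(u,v)],np.float32)*1000
print(st[k],cv2.minAreaRect(P),P.mean(0))
E
```

```text
(array([  3, 573, 181,  72,  90, 129, 469, 245,  19,  31,  41]), array([ 0,  6, 12, 18, 24, 30, 36, 42, 48, 54, 60, 66]))
[171 180  35  34 906] ((529.7013549804688, 191.54576110839844), (22.695880889892578, 21.96121597290039), 19.81647491455078) [529.8515  191.60869]
```

The stirrer's yaw is about 0.32 rad (face rectangle 22×22 mm, 19.8°), centred at (0.5297,0.1916). I'll align the tool with it: a tool turn of -0.21, then a shift of (-5.9,-2.4) cm.

```bash
python3 -m handwheel '{"jaw":[0.2,0.2,0.2,0.2,0.2,0.2,0.2],"offset":[[0,0,0],[0,0,0],[-2,-0.8,1.5],[-2,-0.8,2],[-1.9,-0.8,1.5],[0,0,0],[0,0,0]],"yaw":[-0.11,-0.1,0,0,0,0,0]}'
python3 - <<'E'
from h import *
s=observe(); p=s["tcp_pos"]; y=s["orientation"][2]; d=np.array([.5297,.1916])-p[:2]
print(p,y,"dx,dy cm",100*(d@[np.cos(y),np.sin(y)]),100*(d@[np.sin(y),-np.cos(y)]))
E
```

```text
t: 2.73
tcp_pos: [0.5297, 0.1865, 0.251]
orientation: [3.139, -0.0, -1.253]
force: [0.3, -0.9, 0.2]
grip_width: 0.0513
[0.52973314 0.18646647 0.25099912] -1.2534428724575348 dx,dy cm -0.48875246186398846 -0.15704467603458255
```

```bash
python3 -m handwheel '{"jaw":[0.2,0.2,0.2,0.2,0.2,0.2,0.2,0.2],"offset":[[-0.5,-0.15,0],[0,0,0],[0,0,1.5],[0,0,2],[0,0,2],[0,0,2],[0,0,2],[0,0,0]],"yaw":[0,0,0,0,0,0,0,0]}'
python3 -m handwheel '{"jaw":[-1,-1,-1,-1,-1,-1],"offset":[[0,0,0],[0,0,0],[0,0,0],[0,0,0],[0,0,0],[0,0,0]],"yaw":[0,0,0,0,0,0]}' 100
```

```text
t: 3.4
tcp_pos: [0.5282, 0.191, 0.154]
orientation: [3.135, 0.001, -1.255]
force: [-0.1, -0.1, -0.6]
grip_width: 0.0514
t: 3.9
tcp_pos: [0.5317, 0.1923, 0.1596]
orientation: [-3.138, -0.001, -1.254]
force: [0.6, 0.9, 6.8]
grip_width: 0.0231
```

```bash
python3 -m handwheel '{"jaw":[-1,-1,-1,-1,-1,-1,-1],"offset":[[0,0,0],[0,0,-1],[0,0,-2],[0,0,-3],[0,0,-3],[0,0,-2.5],[0,0,0]],"yaw":[0,0,0,0,0,0,0]}'
python3 - <<'E'
from h import *; import pickle
c=camera("scene"); pickle.dump(c,open("s2.pkl","rb".replace("r","w"))); s=observe(); print(s["tcp_pos"],s["orientation"],s["force"],s["grip_width"])
w=camera("wrist"); pickle.dump(w,open("w2.pkl","wb")); print(observe()["tcp_pos"])
a=cv2.resize(c["color"][20:240,230:450],(400,400),interpolation=cv2.INTER_CUBIC); b=w["color"][10:410,80:480]
cv2.imwrite("pics/p2.png",np.hstack([a,b]))
E
```

```text
t: 4.48
tcp_pos: [0.5328, 0.1926, 0.2793]
orientation: [-3.131, -0.002, -1.254]
force: [1.4, 0.3, -0.7]
grip_width: 0.0232
[0.53166656 0.19239926 0.27606062] [-3.13505208e+00 -1.21528489e-03 -1.25381346e+00] [ 0.43799443  0.21565857 -2.25197633] 0.022804204644048042
[0.53038306 0.19217092 0.2732371 ]
```

View pics/p2.png

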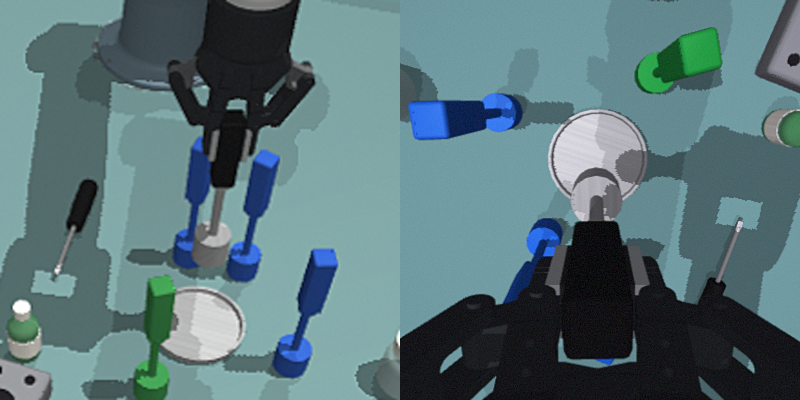

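The stirrer is gripped and lifted clear; in the crop its foot hangs at (212,245) in the scene half and (597,195) in the wrist half. I'll check tilt and foot position by projection.

```bash
python3 - <<'E'
from fit import *; import pickle
S=pickle.load(open("s2.pkl","rb"));W=pickle.load(open("w2.pkl","rb"))
def foot(c,p,off,f):
    e=[]
    for z in (0,.035):
        for t in np.linspace(0,2*np.pi,40): e.append(proj(c,[p[0]+.02*np.cos(t),p[1]+.02*np.sin(t),p[2]-off+z]))
    h=cv2.convexHull(np.array(e,np.float32)); return h
a=np.zeros((420,560,3),np.uint8)
for n,c,p in (("s",S,(.5317,.1924,.2761)),("w",W,(.5304,.1922,.2732))):
    im=c["color"].copy()
    cv2.polylines(im,[np.round(foot(c,p,.1525,0)*16).astype(np.int32)],True,(0,0,255),1,cv2.LINE_AA,4)
    x,y=[int(k) for k in proj(c,[p[0],p[1],p[2]-.135])]; cv2.imwrite(f"pics/{n}f.png",cv2.resize(im[y-50:y+50,x-50:x+50],(400,400),interpolation=cv2.INTER_CUBIC))
cv2.imwrite("pics/f.png",np.hstack([cv2.imread("pics/sf.png"),cv2.imread("pics/wf.png")]))
E
```

```text
(no output)
```

View pics/f.png

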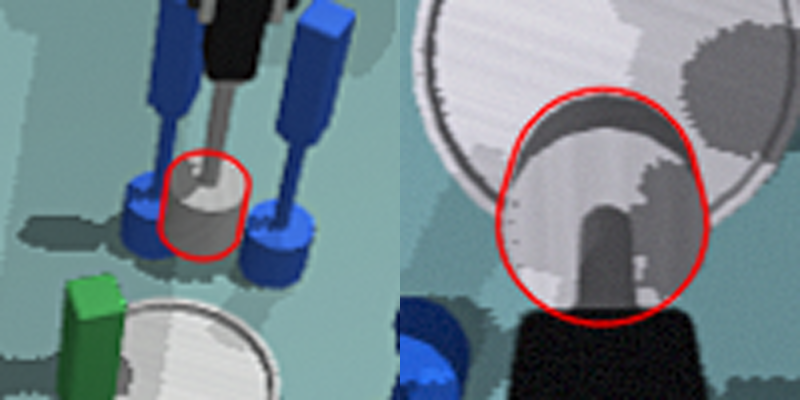

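The prediction matches: the foot hangs straight under the TCP, with its underside 152.5 mm below. I'll carry it to above the tub's handle side, at (0.544,-0.219). There the tool's x points 17° clockwise of the tub's handle.

```bash
python3 -m handwheel '{"jaw":[-1,-1,-1,-1,-1,-1,-1,-1],"offset":[[1.5,0.44,0],[2.5,0.73,0],[3,0.87,0],[3,0.87,0],[3,0.87,0],[3,0.87,0],[3,0.87,0],[3,0.87,0]],"yaw":[0,0,0,0,0,0,0,0]}'
python3 -m handwheel '{"jaw":[-1,-1,-1,-1,-1,-1,-1,-1],"offset":[[3,0.87,0],[3,0.87,0],[3,0.87,0],[3,0.87,0],[2.5,0.73,0],[2,0.58,0],[1,0.3,0],[0,0,0]],"yaw":[0,0,0,0,0,0,0,0]}'
python3 -m handwheel '{"jaw":[-1,-1,-1,-1],"offset":[[0,0,0],[0,0,0],[0,0,0],[0,0,0]],"yaw":[0,0,0,0]}'
python3 - <<'E'
from fit import *; import pickle
w=camera("wrist"); s=observe(); p=s["tcp_pos"]; y=s["orientation"][2]; print(p,s["orientation"],s["force"],s["grip_width"])
t=camera("top"); pickle.dump((w,t,s),open("w3.pkl","wb"))
d=np.array([.5442,-.2189])-p[:2]; print("dx,dy cm",100*(d@[np.cos(y),np.sin(y)]),100*(d@[np.sin(y),-np.cos(y)]),"foot z",p[2]-.1525)
im=w["color"].copy()
for z,r in ((.07,.077),(.07,.072),(.006,.070)):
    P=[proj(w,[.5333+r*np.cos(a),-.1856+r*np.sin(a),z]) for a in np.linspace(0,2*np.pi,60)]; cv2.polylines(im,[np.round(np.array(P)*16).astype(np.int32)],True,(0,0,255),1,cv2.LINE_AA,4)
cv2.imwrite("pics/w3.png",im)
E
```

```text
t: 5.25
tcp_pos: [0.5366, -0.0379, 0.2697]
orientation: [3.138, 0.003, -1.254]
force: [1.2, 0.2, -1.7]
grip_width: 0.0228
t: 5.92
tcp_pos: [0.5432, -0.2202, 0.2701]
orientation: [3.139, 0.003, -1.257]
force: [0.0, 0.2, -2.3]
grip_width: 0.0229
t: 6.25
tcp_pos: [0.5443, -0.2178, 0.2723]
orientation: [-3.142, 0.0, -1.252]
force: [1.1, 0.4, -1.4]
grip_width: 0.023
[ 0.544314   -0.21797488  0.2723382 ] [-3.14153510e+00  5.09184476e-05 -1.25262971e+00] [ 0.20674792 -0.02065389 -0.77527391] 0.023120997267693535
dx,dy cm 0.08430241985345469 0.03976827737863351 foot z 0.11983820425947009
```

View pics/w3.png

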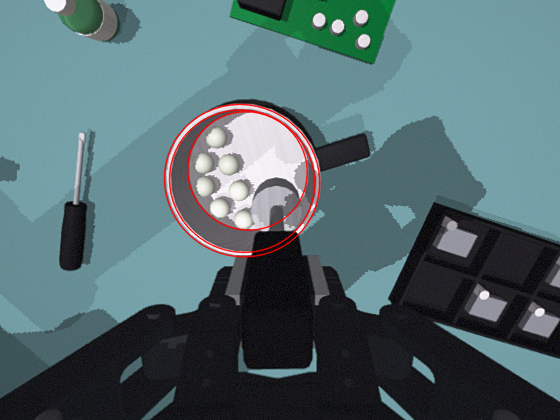

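The rim overlay fits, so the tub's centre is confirmed. One bead at (243,218) lies nearest to the place where the foot goes down, so I'll check the distances.

```bash
python3 - <<'E'
from fit import *; import pickle
w,t,s=pickle.load(open("w3.pkl","rb")); T=pickle.load(open("top0.pkl","rb"))
for u,v in ((217,137),(205,162),(229,164),(205,186),(239,190),(220,208),(243,218)):
    p=at(w,u,v,.018)[:2]; q=p-[.5333,-.1856]; print(p.round(3),"r",round(np.hypot(*q),3),"ang from handle",round(np.degrees(np.arctan2(q[1],q[0])+.95)%360),"to foot",[round(np.hypot(*(p-[.5333+.035*np.cos(a),-.1856+.035*np.sin(a)])),3) for a in (-1.254,-.95,-.75)])
E
```

```text
[ 0.564 -0.143] r 0.053 ang from handle 109 to foot [np.float64(0.079), np.float64(0.072), np.float64(0.067)]
[ 0.533 -0.137] r 0.048 ang from handle 145 to foot [np.float64(0.082), np.float64(0.08), np.float64(0.077)]
[ 0.539 -0.164] r 0.023 ang from handle 129 to foot [np.float64(0.056), np.float64(0.053), np.float64(0.05)]
[ 0.506 -0.144] r 0.049 ang from handle 178 to foot [np.float64(0.084), np.float64(0.084), np.float64(0.084)]
[ 0.514 -0.183] r 0.019 ang from handle 226 to foot [np.float64(0.047), np.float64(0.05), np.float64(0.052)]
[ 0.486 -0.168] r 0.05 ang from handle 214 to foot [np.float64(0.077), np.float64(0.082), np.float64(0.084)]
[ 0.483 -0.197] r 0.051 ang from handle 247 to foot [np.float64(0.065), np.float64(0.073), np.float64(0.077)]
```

```bash
python3 -m handwheel '{"jaw":[-1,-1,-1,-1,-1,-1,-1,-1],"offset":[[0.1,0,1],[0,0,2],[0,0,2],[0,0,2],[0,0,1.5],[0,0,1],[0,0,0.8],[0,0,0.2]],"yaw":[0,0,0,0,0,0,0,0]}'
python3 -m handwheel '{"jaw":[-1,-1,-1,-1],"offset":[[0,0,0],[0,0,0],[0,0,0],[0,0,0]],"yaw":[0,0,0,0]}'
python3 -c "
from h import *
for i in range(4): s=observe(); camera('wrist'); print(s['tcp_pos'],s['tcp_pos'][2]-.1525,s['force'])"
```

```text
t: 7.02
tcp_pos: [0.5439, -0.2195, 0.1656]
orientation: [3.14, 0.002, -1.254]
force: [-1.0, -0.0, -1.8]
grip_width: 0.023
t: 7.35
tcp_pos: [0.5451, -0.2202, 0.1684]
orientation: [-3.14, -0.002, -1.254]
force: [-0.8, -0.3, -1.9]
grip_width: 0.0231
[ 0.54507847 -0.22024987  0.16839868] 0.015898683967447702 [-0.75413046 -0.3013287  -1.85090522]
[ 0.54497219 -0.22017686  0.16821782] 0.015717821000117954 [ 0.78148277  0.21910262 -2.12183484]
[ 0.5448516  -0.22010682  0.1680123 ] 0.015512303640587088 [ 0.19828393  1.02440158 -1.46048002]
[ 0.5447761  -0.22010135  0.16786103] 0.01536103447285575 [ 0.57105778 -0.48452119 -1.6791261 ]
```

```bash
python3 -m handwheel '{"jaw":[-1,-1,-1,-1,-1],"offset":[[0,0,0.3],[0,0,0.2],[0,0,0],[0,0,0],[0,0,0]],"yaw":[0,0,0,0,0]}'
python3 -m handwheel '{"jaw":[-1,-1,-1,-1,-1,-1,-1,-1],"offset":[[-0.12,-0.91,0],[-0.35,-0.84,0],[-0.56,-0.73,0],[-0.73,-0.56,0],[-0.84,-0.35,0],[-0.91,-0.12,0],[-0.91,0.12,0],[-0.84,0.35,0]],"yaw":[0,0,0,0,0,0,0,0]}'
python3 -c "
from h import *
s=observe();p=s['tcp_pos'];q=p[:2]-[.5333,-.1856];print(p,p[2]-.1525,np.hypot(*q),np.degrees(np.arctan2(q[1],q[0])+1.254),s['force'],s['orientation'])"
```

```text
t: 7.97
tcp_pos: [0.5445, -0.2199, 0.1622]
orientation: [3.141, 0.0, -1.254]
force: [0.0, -0.6, -0.7]
grip_width: 0.0229
t: 8.63
tcp_pos: [0.5566, -0.1618, 0.1627]
orientation: [3.139, -0.007, -1.251]
force: [-3.1, -11.7, -1.4]
grip_width: 0.0228
[ 0.55655389 -0.16179168  0.16271036] 0.010210355607446014 0.0332803117573343 117.5238642671049 [ -3.13522872 -11.67853508  -1.43542692] [ 3.1386465  -0.00705853 -1.25117431]
```

```bash
python3 -m handwheel '{"jaw":[-1,-1,-1,-1],"offset":[[-0.73,0.56,0],[-0.56,0.73,0],[-0.35,0.84,0],[-0.12,0.91,0]],"yaw":[0,0,0,0]}'
python3 -c "
from h import *
s=observe();p=s['tcp_pos'];q=p[:2]-[.5333,-.1856];print(p,p[2]-.1525,np.hypot(*q),np.degrees(np.arctan2(q[1],q[0])+1.254),s['force'],s['orientation'])
t=camera('top');w=camera('wrist');a=cv2.resize(t['color'][185:285,370:470],(400,400),interpolation=cv2.INTER_CUBIC);b=cv2.resize(w['color'][90:290,140:340],(400,400),interpolation=cv2.INTER_CUBIC);cv2.imwrite('pics/st1.png',np.hstack([a,b]))"
```

```text
t: 8.97
tcp_pos: [0.5245, -0.1571, 0.1649]
orientation: [-3.137, -0.015, -1.252]
force: [4.5, -8.4, -0.3]
grip_width: 0.0229
[ 0.52450512 -0.15712944  0.16491629] 0.012416289458064916 0.02979803092202355 179.0154154281035 [ 4.53959274 -8.41973137 -0.29877463] [-3.13713057 -0.01502631 -1.25245314]
```

View pics/st1.png

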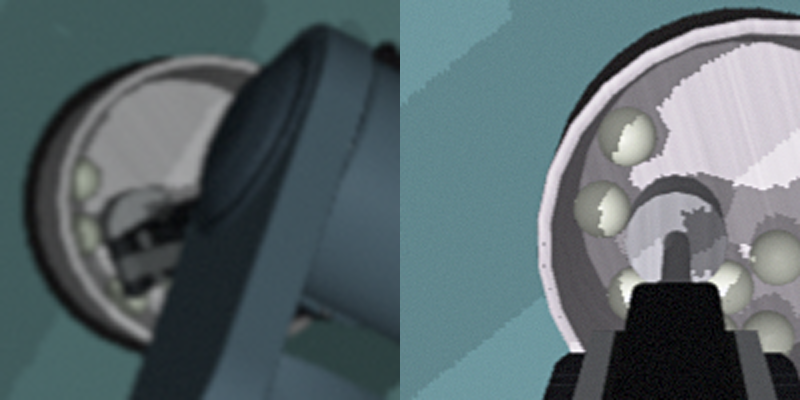

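Part-way view: two beads left behind at the wall, one beside the foot at the wall, the others ahead, all in the tub. Forces are modest, so I'll go on.

```bash
python3 -m handwheel '{"jaw":[-1,-1,-1,-1,-1,-1],"offset":[[0.12,0.91,0],[0.35,0.84,0],[0.56,0.73,0],[0.73,0.56,0],[0.84,0.35,0],[0.91,0.12,0]],"yaw":[0,0,0,0,0,0]}'
python3 -c "
from h import *
s=observe();p=s['tcp_pos'];q=p[:2]-[.5333,-.1856];print(p,p[2]-.1525,np.hypot(*q),np.degrees(np.arctan2(q[1],q[0])+1.254)%360,s['force'],s['orientation'])"
python3 -m handwheel '{"jaw":[-1,-1,-1,-1,-1,-1],"offset":[[0.91,-0.12,0],[0.84,-0.35,0],[0.73,-0.56,0],[0.56,-0.73,0],[0.35,-0.84,0],[0.12,-0.91,0]],"yaw":[0,0,0,0,0,0]}'
python3 -c "
from h import *
s=observe();p=s['tcp_pos'];q=p[:2]-[.5333,-.1856];print(p,p[2]-.1525,np.hypot(*q),np.degrees(np.arctan2(q[1],q[0])+1.254)%360,s['force'],s['orientation'])"
```

```text
t: 9.57
tcp_pos: [0.5002, -0.1965, 0.1625]
orientation: [-3.139, 0.003, -1.255]
force: [2.7, 4.0, 0.8]
grip_width: 0.0227
[ 0.50017172 -0.19652805  0.16248388] 0.009983877698802518 0.034884163882582184 270.10511459118555 [2.70240286 3.96951313 0.81637448] [-3.13903226e+00  2.97445450e-03 -1.25514472e+00]
t: 10.07
tcp_pos: [0.5414, -0.2165, 0.1609]
orientation: [3.132, 0.015, -1.254]
force: [-7.7, 10.0, 7.8]
grip_width: 0.023
[ 0.54144538 -0.21653451  0.16093154] 0.008431541249730279 0.03198892432866197 356.60064651593547 [-7.73593083  9.97441955  7.83290433] [ 3.13192293  0.01470522 -1.25418345]
```

One turn is done. I'll start the second a millimetre higher, because the last reading shows some upward force.

```bash
python3 -m handwheel '{"jaw":[-1,-1,-1,-1,-1,-1],"offset":[[-0.12,-0.91,-0.1],[-0.35,-0.84,0],[-0.56,-0.73,0],[-0.73,-0.56,0],[-0.84,-0.35,0],[-0.91,-0.12,0]],"yaw":[0,0,0,0,0,0]}'
python3 -c "
from h import *
s=observe();p=s['tcp_pos'];q=p[:2]-[.5333,-.1856];print(p,p[2]-.1525,np.hypot(*q),np.degrees(np.arctan2(q[1],q[0])+1.254)%360,s['force'],s['orientation'])"
python3 -m handwheel '{"jaw":[-1,-1,-1,-1,-1,-1],"offset":[[-0.91,0.12,0],[-0.84,0.35,0],[-0.73,0.56,0],[-0.56,0.73,0],[-0.35,0.84,0],[-0.12,0.91,0]],"yaw":[0,0,0,0,0,0]}'
python3 -c "
from h import *
s=observe();p=s['tcp_pos'];q=p[:2]-[.5333,-.1856];print(p,p[2]-.1525,np.hypot(*q),np.degrees(np.arctan2(q[1],q[0])+1.254)%360,s['force'],s['orientation'])
t=camera('scene');w=camera('wrist');a=cv2.resize(t['color'][90:210,110:230],(400,400),interpolation=cv2.INTER_CUBIC);b=cv2.resize(w['color'][90:290,140:340],(400,400),interpolation=cv2.INTER_CUBIC);cv2.imwrite('pics/st2.png',np.hstack([a,b]))"
```

```text
t: 10.57
tcp_pos: [0.5644, -0.1757, 0.1612]
orientation: [3.132, 0.002, -1.252]
force: [-6.9, -2.3, -1.9]
grip_width: 0.0228
[ 0.56442409 -0.17569601  0.16119636] 0.00869635782871811 0.03266187628104932 89.50049053592312 [-6.93295099 -2.34210099 -1.91355621] [ 3.13154444e+00  1.85867080e-03 -1.25216708e+00]
t: 11.07
tcp_pos: [0.5249, -0.1566, 0.1651]
orientation: [-3.137, -0.012, -1.253]
force: [6.1, -8.6, -1.7]
grip_width: 0.023
[ 0.52486363 -0.15655629  0.16510821] 0.012608213809127689 0.030244161228865772 178.04597910760623 [ 6.10060604 -8.60011706 -1.69623966] [-3.13722028 -0.01235664 -1.25269749]
```

View pics/st2.png

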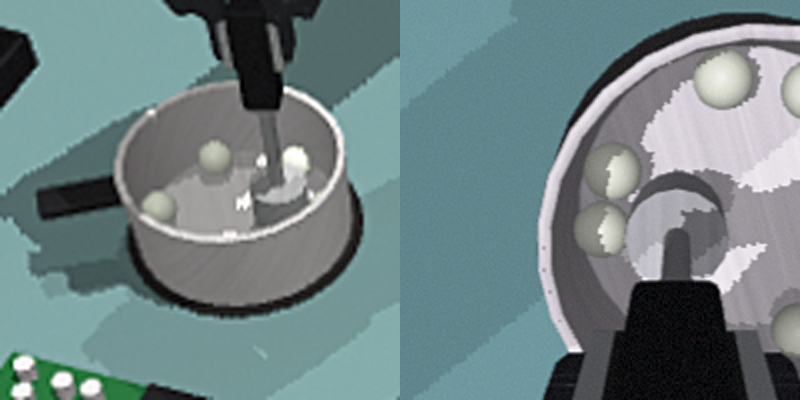

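The beads are well spread and all inside the tub, and the stirrer is upright. I'll finish the second turn and go on about 30° to end at the handle side (17° past the start).

```bash
python3 -m handwheel '{"jaw":[-1,-1,-1,-1,-1,-1,-1],"offset":[[0.12,0.91,0],[0.35,0.84,0],[0.56,0.73,0],[0.73,0.56,0],[0.84,0.35,0],[0.91,0.12,0],[0.91,-0.12,0]],"yaw":[0,0,0,0,0,0,0]}'
python3 -m handwheel '{"jaw":[-1,-1,-1,-1,-1,-1,-1,-1],"offset":[[0.84,-0.35,0],[0.73,-0.56,0],[0.56,-0.73,0],[0.35,-0.84,0],[0.12,-0.91,-0.05],[-0.12,-0.91,0],[-0.35,-0.84,0],[0,0,0]],"yaw":[0,0,0,0,0,0,0,0]}'
python3 -m handwheel '{"jaw":[-1,-1,-1],"offset":[[0,0,0],[0,0,0],[0,0,0]],"yaw":[0,0,0]}'
python3 -c "
from h import *
s=observe();p=s['tcp_pos'];q=p[:2]-[.5333,-.1856];print(p,p[2]-.1525,np.hypot(*q),np.degrees(np.arctan2(q[1],q[0])+1.254)%360,s['force'],s['orientation'])
w=camera('wrist');import pickle;pickle.dump(w,open('w5.pkl','wb'));cv2.imwrite('pics/w5.png',w['color'][60:320,90:480])"
```

```text
t: 11.75
tcp_pos: [0.5041, -0.2052, 0.163]
orientation: [-3.141, 0.004, -1.255]
force: [3.4, 5.3, 0.3]
grip_width: 0.0232
t: 12.42
tcp_pos: [0.558, -0.2067, 0.161]
orientation: [3.135, 0.01, -1.253]
force: [-2.0, 6.4, -0.7]
grip_width: 0.0231
t: 12.67
tcp_pos: [0.5573, -0.2072, 0.1609]
orientation: [3.135, 0.01, -1.254]
force: [-2.2, 7.3, -1.7]
grip_width: 0.0227
[ 0.55726626 -0.20715133  0.16093141] 0.00843141310598769 0.03223106259034814 29.885875940228143 [-2.18364609  7.34898487 -1.65350666] [ 3.13498822  0.01038026 -1.25351047]
```

View pics/w5.png

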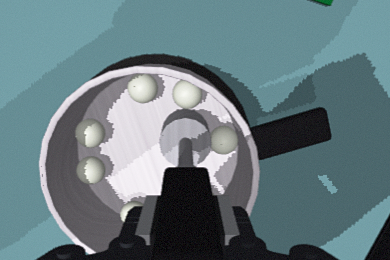

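All visible beads are in the tub and the foot is at the handle side. One bead at the wall (223,138) presses on the foot, so I'll ease inward to free it, then lift straight up slowly.

```bash
python3 -m handwheel '{"jaw":[-1,-1,-1,-1,-1],"offset":[[-0.4,0.25,0],[-0.4,0.25,0],[-0.3,0.2,0],[0,0,0],[0,0,0]],"yaw":[0,0,0,0,0]}'
python3 -m handwheel '{"jaw":[-1,-1,-1,-1,-1,-1,-1,-1],"offset":[[0,0,-0.7],[0,0,-1.3],[0,0,-1.7],[0,0,-2],[0,0,-2],[0,0,-2],[0,0,-1.5],[0,0,0]],"yaw":[0,0,0,0,0,0,0,0]}'
python3 -c "
from h import *
w=camera('wrist');import pickle;pickle.dump((w,camera('scene')),open('w6.pkl','wb'))
camera('top');s=observe();p=s['tcp_pos'];y=s['orientation'][2];d=np.array([.535,.192])-p[:2];print(p,s['orientation'],s['force'],100*(d@[np.cos(y),np.sin(y)]),100*(d@[np.sin(y),-np.cos(y)]))
g=cv2.cvtColor(w['color'],cv2.COLOR_BGR2GRAY)
"
```

```text
t: 13.13
tcp_pos: [0.5496, -0.202, 0.164]
orientation: [3.142, -0.001, -1.254]
force: [-0.4, 0.4, -0.9]
grip_width: 0.0228
t: 13.8
tcp_pos: [0.5516, -0.203, 0.2819]
orientation: [-3.135, -0.008, -1.254]
force: [0.6, -0.6, -1.6]
grip_width: 0.0227
[ 0.54936936 -0.20168324  0.2755448 ] [ 3.14126625e+00  2.09843980e-04 -1.25411368e+00] [ 0.18397966  0.2167585  -1.70758461] -37.858168199985606 -10.894438593912977
```

```bash
python3 -m handwheel '{"jaw":[-1,-1,-1,-1,-1,-1,-1,-1],"offset":[[-1.5,-0.43,0],[-2.5,-0.72,0],[-3,-0.86,0],[-3,-0.86,0],[-3,-0.86,0],[-3,-0.86,0],[-3,-0.86,0],[-3,-0.86,0]],"yaw":[0,0,0,0,0,0,0,0]}'
python3 -m handwheel '{"jaw":[-1,-1,-1,-1,-1,-1,-1,-1],"offset":[[-3,-0.86,0],[-3,-0.86,0],[-3,-0.86,0],[-3,-0.86,0],[-2,-0.58,0],[-1.3,-0.37,0],[-0.6,-0.17,0],[0,0,0]],"yaw":[0,0,0,0,0,0,0,0]}'
python3 -m handwheel '{"jaw":[-1,-1,-1,-1],"offset":[[0,0,0],[0,0,0],[0,0,0],[0,0,0]],"yaw":[0,0,0,0]}'
python3 -c "
from h import *
w=camera('wrist');camera('scene')
s=observe();p=s['tcp_pos'];y=s['orientation'][2];d=np.array([.535,.192])-p[:2];print(p,p[2]-.1525,s['orientation'],s['force'],100*(d@[np.cos(y),np.sin(y)]),100*(d@[np.sin(y),-np.cos(y)]))"
```

```text
t: 14.62
tcp_pos: [0.5397, 0.0293, 0.2743]
orientation: [3.139, 0.002, -1.254]
force: [1.5, -0.5, -1.3]
grip_width: 0.0229
t: 15.28
tcp_pos: [0.5342, 0.1932, 0.2749]
orientation: [3.14, 0.0, -1.252]
force: [0.6, -0.9, -1.9]
grip_width: 0.0229
t: 15.62
tcp_pos: [0.535, 0.1913, 0.2758]
orientation: [3.142, -0.0, -1.255]
force: [-0.3, 0.1, -0.8]
grip_width: 0.0227
[0.5349978  0.19162694 0.2758528 ] 0.12335280044511113 [-3.14152121e+00 -7.75589417e-05 -1.25508684e+00] [ 0.13965497 -0.28584832 -0.73422341] -0.035393785670352604 -0.011792331728300721
```

```bash
python3 -m handwheel '{"jaw":[-1,-1,-1,-1,-1,-1,-1,-1],"offset":[[0,0,1],[0,0,2],[0,0,2.2],[0,0,2.2],[0,0,1.6],[0,0,1.1],[0,0,0.7],[0,0,0.3]],"yaw":[0,0,0,0,0,0,0,0]}'
python3 -m handwheel '{"jaw":[-1,-1,-1,-1],"offset":[[0,0,0],[0,0,0],[0,0,0],[0,0,0]],"yaw":[0,0,0,0]}'
python3 -m handwheel '{"jaw":[-1,-1,-1,-1],"offset":[[0,0,0.2],[0,0,0.2],[0,0,0],[0,0,0]],"yaw":[0,0,0,0]}'
python3 -c "
from h import *
print(observe()['tcp_pos']-[0,0,.1525])"
```

```text
t: 16.38
tcp_pos: [0.5344, 0.1921, 0.1635]
orientation: [3.14, 0.0, -1.254]
force: [0.3, -0.1, -1.3]
grip_width: 0.0231
t: 16.72
tcp_pos: [0.5355, 0.1924, 0.1659]
orientation: [-3.14, -0.0, -1.254]
force: [-0.3, 0.7, -0.8]
grip_width: 0.0226
t: 17.05
tcp_pos: [0.5347, 0.1922, 0.1606]
orientation: [3.141, 0.0, -1.254]
force: [-0.5, 0.6, -1.5]
grip_width: 0.0232
[0.53469152 0.19224053 0.00809594]
```

```bash
python3 -m handwheel '{"jaw":[-1,-1,-1,-1],"offset":[[0,0,0.15],[0,0,0.1],[0,0,0],[0,0,0]],"yaw":[0,0,0,0]}'
python3 -m handwheel '{"jaw":[-1,-1,-1],"offset":[[0,0,0.1],[0,0,0],[0,0,0]],"yaw":[0,0,0]}'
```

```text
t: 17.38
tcp_pos: [0.5354, 0.1924, 0.1596]
orientation: [-3.14, -0.0, -1.254]
force: [-1.3, 1.1, 5.7]
grip_width: 0.023
t: 17.63
tcp_pos: [0.5357, 0.1925, 0.1595]
orientation: [-3.14, -0.0, -1.254]
force: [-1.8, 0.9, 9.3]
grip_width: 0.023
```

The foot is on the floor (9 N). I'll ease the pressure, open gradually, and rise straight up.

```bash
python3 -m handwheel '{"jaw":[-1,-1,-0.35,-0.2,0,0.2,0.2,0.2],"offset":[[0,0,-0.1],[0,0,0],[0,0,0],[0,0,0],[0,0,0],[0,0,0],[0,0,0],[0,0,0]],"yaw":[0,0,0,0,0,0,0,0]}' 30
python3 -m handwheel '{"jaw":[0.2,0.2,0.2,0.2,0.2,0.2,0.2,0.2],"offset":[[0,0,-0.5],[0,0,-1],[0,0,-2],[0,0,-2.5],[0,0,-2.5],[0,0,-2.5],[0,0,-2.5],[0,0,0]],"yaw":[0,0,0,0,0,0,0,0]}'
python3 -m handwheel '{"jaw":[0.2,0.2,0.2,0.2,0.2,0.2,0.2,0.2],"offset":[[2,0,0],[3,0.5,0],[3,0.5,0],[3,0.5,0],[3,0.5,0],[3,0.5,0],[2,0.5,0],[0,0,0]],"yaw":[0,0,0,0,0,0,0,0]}'
python3 - <<'E'
from fit import *; import pickle
w6,s6=pickle.load(open("w6.pkl","rb"))
s=camera("scene");w=camera("wrist");pickle.dump((s,w),open("end.pkl","wb"));s0=pickle.load(open("scene0.pkl","rb"))
print(observe()["tcp_pos"])
a=cv2.resize(s["color"][60:240,100:430],(800,436)[:2] if 0 else (550,300),interpolation=cv2.INTER_CUBIC)
b=w6["color"][60:360,120:370]
c=cv2.resize(w["color"],(400,300)); d=cv2.resize(s0["color"][60:240,100:430],(400,300)) 
cv2.imwrite("pics/end.png",np.vstack([np.hstack([a,b]),np.hstack([c,d])]))
E
```

```text
t: 18.3
tcp_pos: [0.5348, 0.1922, 0.1581]
orientation: [3.141, 0.0, -1.254]
force: [-0.2, 0.5, 0.6]
grip_width: 0.0517
t: 18.97
tcp_pos: [0.5375, 0.1927, 0.3011]
orientation: [-3.13, -0.002, -1.254]
force: [-0.4, -0.2, 1.1]
grip_width: 0.0515
t: 19.63
tcp_pos: [0.5658, -0.001, 0.2937]
orientation: [-3.141, -0.001, -1.258]
force: [0.6, 0.5, -0.0]
grip_width: 0.0514
[0.56550558 0.00193643 0.29358468]
```

View pics/end.png

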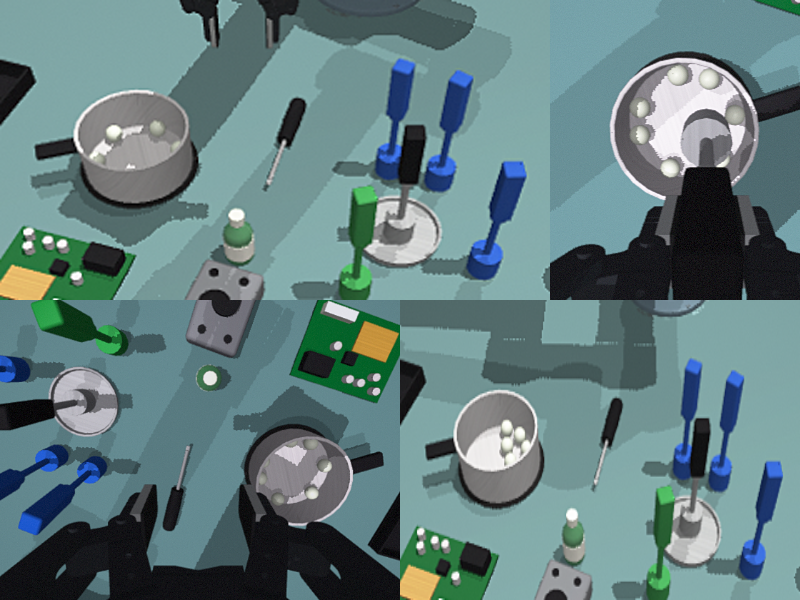

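The stirrer stands upright in the dish, the other things match the first picture, and the beads are spread round the tub. I'll count the beads numerically, let the arm settle, and hand in.

```bash
python3 -m handwheel '{"jaw":[0.2,0.2,0.2],"offset":[[0,0,0],[0,0,0],[0,0,0]],"yaw":[0,0,0]}'
python3 - <<'E'
from fit import *; import pickle
s,w=pickle.load(open("end.pkl","rb"))
g=cv2.resize(cv2.cvtColor(w["color"],cv2.COLOR_BGR2GRAY)[180:330,330:510],None,fx=3,fy=3,interpolation=cv2.INTER_CUBIC)
h=cv2.HoughCircles(cv2.medianBlur(g,5),cv2.HOUGH_GRADIENT,1,30,param1=80,param2=15,minRadius=19,maxRadius=32)
for x,y,r in h[0]:
    p=at(w,x/3+330,y/3+180,.018)[:2]; q=p-[.5333,-.1856]; R0=np.hypot(*q)
    if R0<.065: print(p.round(3),"r",round(R0,3),"ang",round(np.degrees(np.arctan2(q[1],q[0])+.95)%360),r/3)
E
```

```text
t: 19.98
tcp_pos: [0.5654, 0.0035, 0.2934]
orientation: [-3.141, 0.0, -1.252]
force: [-0.6, 0.3, -0.3]
grip_width: 0.0512
[ 0.507 -0.241] r 0.061 ang 299 8.566667
[ 0.563 -0.237] r 0.06 ang 354 10.099999
[ 0.476 -0.184] r 0.057 ang 233 9.333333
```

```bash
python3 -c "
from h import *
print(hand_in())"
```

```text
the job is handed in; nothing more can be done
None
```

I stirred the tub and stood the stirrer back upright in its dish, then handed the job in at about 20 s of the 64 s allowed.

**Stirring:** I took the black-handled stirrer by its handle and lowered its foot at the tub's handle side, 17° short of the handle itself. The foot's underside stayed an estimated 2–6 mm above the tub's floor. It went round counter-clockwise for two turns plus 30°, at a measured radius of 30–35 mm. It ended about 12° past the handle.

**Return:** I eased the foot off a bead pressing against it before lifting. I set the stirrer down with light contact (about 9 N), opened the jaws and moved the gripper clear. The largest force I read in the readings between moves was about 15 N.

**Last checks:**
- **Stirrer and bench:** The final picture shows the stirrer upright in the dish. The bystanders in view stand as they did at the start; the jar and spool were outside the final crops.
- **Beads:** They are spread round the tub and none is on the bench. Just after the lift I counted seven in the tub, the seventh partly hidden behind the stirrer's foot.
- **Failed check:** An automatic circle count on the final wrist picture did not confirm the bead count. It found only three circles in the dim tub, so that rests on what I saw in the pictures.

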